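Lever open the dust case and put the spray can's cap in its holder

TASK

Before spraying mould release, the spray can's cap must go into the dust case. With the scraper's blade (not with the gripper itself) lever the case's hinged cover up from its front slot until it stands about upright, then lay the scraper back down on the bench. Then lift the loose cap off the spray can, leaving the can standing where it is, and set the cap gently, upright, into the round holder inside the case, without shoving the other things on the bench about.

Things in the scene. Friction and masses are not known exactly. Their poses are not given: they have to be found in the camera images.
- case: Shallow plywood case with a brown wooden cover, screwed to the bench: 150 mm deep (its x), 200 mm wide (its y), walls 42 mm high and 8 mm thick. Origin: centre of its underside; -x is its front, facing roughly to the robot; z up. Inside: the round holder and, centred at y = -68 mm, three small brass nozzles up to 28 mm high.
- slot (a point): Middle of the pry slot at the top of the case's front wall, on the outer face, 37.5 mm above the bench. The slot is 70 mm wide (case's y), 9 mm high (33 to 42 mm above the bench) and goes right through the wall; its upper side is the cover's flat underside. Inside, all fixed things lie below 32 mm. Axes as the case.
- hinge (a point): Middle of the cover's hinge axis, which runs along the case's y, at the back (+x) end of the case, 75 mm behind its centre, 42 mm above the bench, level with the cover's underside. Axes as the case.
- cover_edge (a point): Middle of the lower front edge of the cover, 150 mm from the hinge axis. The cover is 150 x 200 x 8 mm, 0.2 kg, flush with the case's front and sides and without a handle.
- cover (a joint): Angle of the cover in rad: 0 shut, 1.57 upright, 1.75 its stop leaning back. It may start a few hundredths open. Its hinge is stiff (about 0.26 N m of friction): the cover stays at whatever angle it is left; lifting it near its front edge takes about 3 N.
- holder (a point): Centre of the floor of the round holder in the case, 16 mm above the bench: a metal ring of 72 mm inner and 80 mm outer diameter, 16 mm deep (its rim is 32 mm above the bench), 30 mm to the left (+y) of the case's middle. Axes as the case.
- scraper: Scraper 165 mm long, 0.1 kg, lying loose on the bench: wooden handle 90 mm long (x), 24 mm wide (y), 26 mm high; flat steel blade 36 mm wide, 3 mm thick, reaching to 120 mm ahead (+x) of the handle's middle, 11.5 to 14.5 mm above the underside. Origin: centre of the handle's underside; x points to the blade's tip, z up. It balances about 18 mm ahead of the origin.
- scraper_tip (a point): Middle of the blade's front edge, 120 mm ahead of the scraper's origin and 13 mm above its underside. Axes as the scraper.
- can: Upright cylindrical aluminium spray can with a white band, 66 mm in diameter, 0.35 kg, loose; shoulder 150 mm above its underside, with a collar 46 mm in diameter and 10 mm high and a nozzle reaching 184 mm high under the cap. Origin: centre of its underside. It may change places with the bottle and the jar.
- cap: Plain grey plastic cylinder, closed on top, open below, 60 mm in outer diameter, 60 mm high, wall 3 mm, 40 g. It sits loosely on the can's shoulder over the collar (about 3 mm of play) and comes straight up; it must rise 40 mm to clear the nozzle. Origin: centre of its open lower rim; z up through the closed top; it starts 150 mm above the bench.
- bottle: Bystander: closed white plastic bottle, 64 mm in diameter, 180 mm high, loose. Origin: centre of its underside.
- jar: Bystander: closed glass jar, 68 mm in diameter, 110 mm high, loose. Origin: centre of its underside.
- tiles: Bystander: stack of three brown clay tiles, 75 x 150 mm, 42 mm high. Origin: centre of its underside.
- mould: Bystander: pale plaster press mould, a block of 210 x 130 x 55 mm with a pocket. Origin: centre of its underside.
- wrench: Bystander: plain steel wrench lying on the bench, 180 mm long. Origin: under its middle.
- drill: Bystander: cordless drill lying on its side, about 290 mm long, 60 mm high. Origin: under its motor housing.
There are look-alikes about, which are no part of the job. There is more than one size of the scraper; the one meant has the size given above.

How it is judged:
By the outcome, as a careful person would: the job done as asked, in the order asked, and still so for the second after the job is handed in, with the robot touching nothing.
It also fails if it takes over 72 s, if anything falls off the work surface, if the arm or the gripper's body presses on something with over 40 N, if the wrist force passes 120 N, or if a joint passes its speed limit or range.

ROBOT

A 6-joint arm with a two-finger parallel gripper is mounted at the origin on the work surface. World frame = base frame: x ahead of the robot, y to its left, z up, the work surface at z = 0. Lengths are in mm, angles in rad, forces in N, time in s.
With the tool pointing down it reaches from about 275 to 1000 mm from the base axis. Payload 8.4 kg.
Tool frame: the origin (TCP) lies at the very end of the fingers, on their centre line; the grasp point (between the pads) lies 19 mm behind it; z points along the fingers, y is the direction in which the jaws open and shut (so a half turn about z gives the same grasp; the last joint's range is limited). The gripper opens to 85 mm and grips with 20 to 120 N. Pads are 22 mm wide; open, the fingers measure 114 mm over their backs; the gripper's body (76 mm by 85 mm) begins 54 mm behind the grasp point. The pads swing forward as they close: fully open they stand 13 mm farther back than shut.
Start: joints at [1.343, 0.353, 1.633, -0, 1.155, -0.002], TCP at [139.927, 609.137, 231.281] pointing down, gripper open.
Joint ranges: [-2.63, 2.63], [-0.92, 2.1], [0.06, 2.66], [-1.3, 4.44], [0, 2.69], [-3.02, 3.02]. Speed limits (rad/s): [2.22, 2.22, 2.79, 3.14, 3.14, 3.14].

INTERFACE

Orientations are given as [roll, pitch, yaw] about the fixed x, y, z axes, in that order (R = Rz(yaw) Ry(pitch) Rx(roll)).
In Python, from rig import r gives the robot as it stands.
- The arm moves only by the tool move_arm, never from a script. Its argument "increments" is a list of rows, each an object of numbers: "tx", "ty", "tz": the shift along the tool's x, y, z in cm; "rx", "ry", "rz": the turn, a rotation vector about the tool's x, y, z in degrees; "gripper": the gripper's target within -1 to 1 (fully open at 1, half-way at 0, shut at -1). A call has 1 to 12 rows; each row shifts and turns the commanded pose from where the row before left it, along the tool's axes as they then stand; what a row does not reach is not made up. A row lasts 1/10 s, in which the tool goes at most 50 mm and 8.59 degrees, less where a joint would pass 70% of its speed; a pose out of reach is approached as far as the arm can. A call is refused whole if a number of a shift passes 5 or a number of a turn 8.59, either way. A call with a gripper value outside its range is refused whole. The fingers move at their own pace and stop on an object; "squeeze" is the grip in N (left out, the last holds). Time passes only in rows, so rows that do not move let the fingers close. It gives the time, the measured TCP pose, the force and the opening at its end, in the units of the state.
- r.sense(): the state, without advancing time (a new reading comes with each control period).
- r.grab_frame(name): name is "scene" or "top"; returns (picture, depth): 480x640x3 uint8, red, green, blue; 480x640 float32, mm along the optical axis (not along the pixel's ray), 0 where there is no reading.
- r.camera_model(name): a dict with "fx", "fy", "cx", "cy" (pixels), "R" (3x3) and "t" (3): a world point X has camera coordinates R X + t. Camera axes: x right, y down, z forward; pixel columns grow to the right and rows downward; lengths in mm; the calibration is good to about 2 mm. A picture is of the moment at which its call begins. camera_model takes no time and is no camera call.
- r.sign_off(): hands the job in, once; it reports no verdict.
Trained networks look in the newest picture that a camera, given by its name, has taken for a name from the list of things; names that differ only in an ending like _2 or _b are one class to them, and where a whole thing is asked for, a point or a joint stands for the part that bears it (a point fixed in the world has none). Each returns a list of dicts, best first, with "confidence" (0 to 1); they miss things now and then, are a little off and sometimes report something else, mostly with a low value. They report only what shows in the picture. A call takes as long as a camera call. They do not tell look-alikes from the thing itself.
- r.cut_out(query, camera): "mask" (480x640 bool, what is visible of it) and "bbox" ([left, top, right, bottom] in pixels, round what is visible of it).
- r.place_of(query, camera): "location" ([row, column] in pixels: a listed point, or the origin of a listed thing).
The state is a dict: "clock": time; "qpos": joint angles; "qvel": joint speeds; "joint_efforts": joint torques, N m; "eef_pos": TCP position; "tcp_rot": TCP orientation; "contact_force": force on the tool from outside, world axes, zero at the start; "wrist_torque": the same for the moment, N m; "opening": opening from 0.0 (shut) to 1.0 (fully open).
Only numpy, scipy, OpenCV 4.12 (cv2) and the standard library are available. Lean on these libraries where they do the work, as an engineer would, in place of code of your own. Each camera call takes 0.05 s, during which the arm holds its last target. There are 200 camera calls.

## Working session

There is one attempt and no reset: what is moved stays moved. The work goes in short steps, Python scripts to look and compute and a tool call to move; the robot and the scene stay as the last step left them, time stands still between calls to the robot, and variables do not carry over. Pictures are saved under pics/ and viewed, about 8 in all and at most 12, crops included, and the job is handed in when it is done.

Besides the shell and the picture viewer there is one more tool, called after "Call:" in YAML: its name, and indented under it one key for each argument. move_arm: Moves the arm, as the interface text tells. Its arguments: {"type":"object","properties":{"increments":{"type":"array","items":{"type":"object","properties":{"tx":{"type":"number"},"ty":{"type":"number"},"tz":{"type":"number"},"rx":{"type":"number"},"ry":{"type":"number"},"rz":{"type":"number"},"gripper":{"type":"number"}}}},"squeeze":{"type":"number"}},"required":["increments"]}

```bash
mkdir -p pics; ls; python3 - <<'E'
from rig import r
import cv2
s=r.sense();print(s)
for n in("scene","top"):
    p,d=r.grab_frame(n);cv2.imwrite(f"pics/a_{n}.png",p[:,:,::-1])
    m=r.camera_model(n);print(n,m)
    for q in("scraper","scraper_tip","slot","hinge","cover_edge","cap","can","case","bottle","jar"):
        print(q,[(x["location"],round(x["confidence"],2)) for x in r.place_of(q,n)])
E
```

```text
pics
{'clock': 0.0, 'qpos': array([ 1.34260956e+00,  3.53641303e-01,  1.63413751e+00,  8.81535692e-06,
        1.15518297e+00, -2.40730573e-03]), 'qvel': array([-0.00101826, -0.00044005,  0.00018671,  0.00031432,  0.00123977,
        0.00025944]), 'joint_efforts': array([ 2.10513746e-03, -6.05243683e+01, -3.42061722e+01,  1.42768804e-04,
        9.42763902e-03, -1.89145629e-05]), 'eef_pos': array([139.81132044, 608.67734578, 230.56450382]), 'tcp_rot': array([-3.14022355e+00, -1.13558972e-05,  2.91580962e+00]), 'contact_force': array([ 0.08357591, -0.11236896,  0.24515185]), 'wrist_torque': array([ 0.02893388, -0.03152071, -0.02340576]), 'opening': 1.0013398668291746}
scene {'fx': 456.44625813034975, 'fy': 456.44625813034975, 'cx': 318.49394874511336, 'cy': 238.8424767279106, 'R': array([[-0.73089562,  0.68248566,  0.00221714],
       [ 0.57069684,  0.61295259, -0.54643777],
       [-0.37429494, -0.39812366, -0.83749677]]), 't': array([ 421.02545668, -215.68861701, 1568.26700382])}
scraper [([246.2, 333.2], 0.86), ([273.0, 375.0], 0.7), ([215.4, 353.2], 0.57), ([349.7, 340.1], 0.16)]

[... 499 characters left out ...]
.00570307],
       [-0.98437205, -0.0045254 , -0.17604313],
       [ 0.17601168,  0.00660278, -0.98436593]]), 't': array([ -14.18733306,  550.93189732, 1487.05350068])}
scraper [([282.3, 271.6], 0.94), ([274.7, 331.1], 0.93), ([320.4, 345.9], 0.89), ([233.7, 209.2], 0.39)]
scraper_tip [([314.4, 278.9], 0.89), ([226.1, 337.6], 0.67), ([320.9, 407.5], 0.63), ([331.6, 379.4], 0.57)]
slot [([231.0, 212.1], 0.77)]
hinge [([182.0, 231.0], 0.93), ([237.6, 212.0], 0.61)]
cover_edge [([235.3, 214.0], 0.87)]
cap [([264.2, 434.1], 0.74), ([155.1, 348.7], 0.73)]
can [([274.0, 420.6], 0.82), ([212.9, 427.7], 0.59)]
case [([211.7, 228.2], 0.76)]
bottle [([210.1, 428.6], 0.87)]
jar [([204.1, 373.3], 0.77)]
```

```bash
cat > h.py <<'E'
from rig import r
import numpy as np, cv2
from scipy.spatial.transform import Rotation as Ro
def onz(n,row,col,z):
    m=r.camera_model(n);R,t=m["R"],m["t"]
    v=R.T@np.array([(col-m["cx"])/m["fx"],(row-m["cy"])/m["fy"],1]);c=-R.T@t
    return (c+v*(z-c[2])/v[2]).round(1)
def cloud(n,d):
    m=r.camera_model(n);v,u=np.mgrid[:480,:640]
    P=np.stack([(u-m["cx"])/m["fx"]*d,(v-m["cy"])/m["fy"]*d,d],-1)
    return (P-m["t"])@m["R"]
def px(n,X):
    m=r.camera_model(n);c=m["R"]@np.array(X)+m["t"]
    return c[1]/c[2]*m["fy"]+m["cy"],c[0]/c[2]*m["fx"]+m["cx"]
E
python3 - <<'E'
import cv2
a=cv2.imread("pics/a_top.png");cv2.imwrite("pics/a_top2.png",cv2.resize(a[120:420,130:530],(800,600),interpolation=cv2.INTER_CUBIC))
a=cv2.imread("pics/a_scene.png");cv2.imwrite("pics/a_scene2.png",cv2.resize(a[130:430,160:560],(800,600),interpolation=cv2.INTER_CUBIC))
E
```

```text
(no output)
```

View pics/a_top2.png

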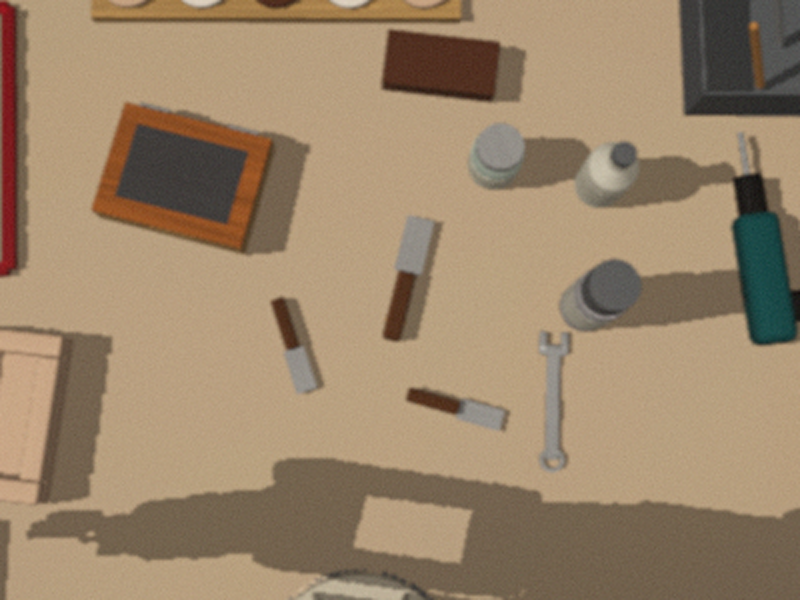

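View pics/a_scene2.png

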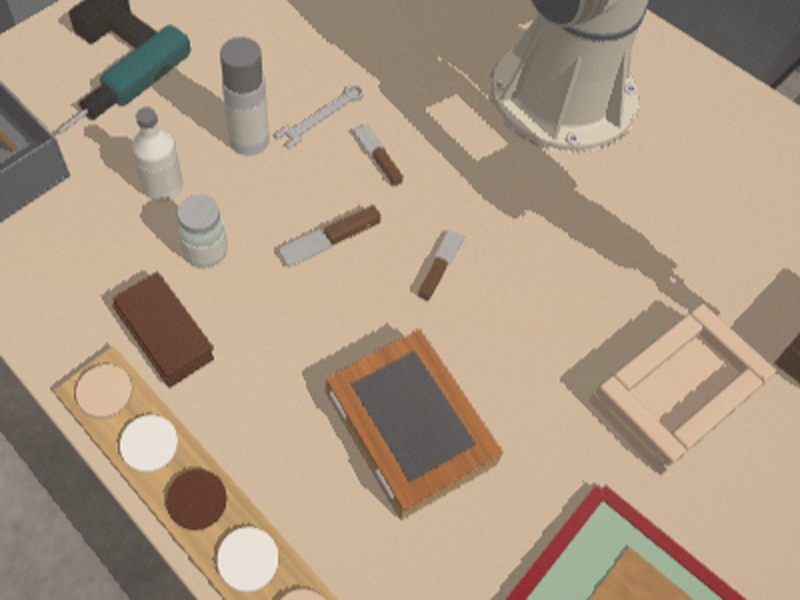

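The top view shows the case at left with its hinge at the far edge and its front facing the robot. There are three scrapers (the largest in the middle at about crop (410,280)), and the grey-capped can at (600,295). The scene view agrees. Next I measure.

```bash
python3 - <<'E'
from h import *
p,d=r.grab_frame("top");P=cloud("top",d)
def rect(pts):
    (c,s,a)=cv2.minAreaRect(pts[:,:2].astype(np.float32));b=cv2.boxPoints((c,s,a))
    return np.round(c,1),np.round(s,1),b.round(1).tolist()
for q in("scraper","case"):
    for x in r.cut_out(q,"top"):
        m=x["mask"]&(d>0);A=P[m]
        if len(A)<50: continue
        print(q,round(x["confidence"],2),x["bbox"],m.sum(),"z",np.percentile(A[:,2],[5,50,95]).round(1))
        k=A[:,2]>(30 if q=="case" else -5)
        print("  ",rect(A[k]))
        if q=="scraper":
            hi=A[A[:,2]>20];lo=A[A[:,2]<18]
            print("  handle",len(hi),rect(hi) if len(hi)>5 else"", "blade",lo.mean(0).round(1))
for q in("cap","can","bottle","jar"):
    for x in r.cut_out(q,"top"):
        A=P[x["mask"]&(d>0)];z=np.percentile(A[:,2],97);T=A[A[:,2]>z-6]
        print(q,round(x["confidence"],2),x["bbox"],"ztop",round(z,1),"c",T.mean(0).round(1),rect(T)[:2])
print("bench z",np.median(P[300:330,250:260,2]))
for q,z in(("slot",37.5),("hinge",42),("cover_edge",42),("scraper_tip",13),("scraper",0)):
  for n in("scene","top"):
    if n=="scene":r.grab_frame(n) if q=="slot" else 0
    print(q,n,[(onz(n,*x["location"],z)[:2],round(x["confidence"],2)) for x in r.place_of(q,n)])
E
```

```text
scraper 0.86 [333.1, 313.5, 381.4, 334.2] 402 z [ 7.  15.3 25.2]
   (array([ 330.7, -118.9]), array([124.4,  27. ]), [[299.79998779296875, -174.60000610351562], [325.6000061035156, -182.39999389648438], [361.70001220703125, -63.29999923706055], [335.8999938964844, -55.5]])
  handle 104 (array([ 332.1, -109.1]), array([104.6,  16.6]), [[311.1000061035156, -157.6999969482422], [327.20001220703125, -161.8000030517578], [353.0, -60.400001525878906], [336.8999938964844, -56.29999923706055]]) blade [ 323.7 -140.5   12. ]
scraper 0.8 [319.9, 229.4, 343.8, 289.9] 720 z [ 9.3 18.8 29.7]
   (array([498.6, -54.3]), array([ 36.8, 170.2]), [[411.70001220703125, -49.5], [575.9000244140625, -94.5], [585.5999755859375, -59.0], [421.3999938964844, -14.0]])
  handle 327 (array([494.7, -54.8]), array([ 34.8, 162.8]), [[411.5, -52.0], [569.5, -91.30000305175781], [577.9000244140625, -57.5], [419.8999938964844, -18.200000762939453]]) blade [536.9 -65.   13.2]
scraper 0.59 [263.7, 267.1, 285.9, 315.3] 419 z [ 6.8 14.9 23.7]
   (array([408.8,  91.6]), array([124. ,  27.4]), [[345.6000061035156, 85.40000152
[... 1661 characters left out ...]
2.5]), 0.93), (array([ 775.1, -100.4]), 0.5)]
hinge scene [(array([696.1, 210.5]), 0.94), (array([ 662. , -158.3]), 0.62)]
hinge top []
cover_edge scene [(array([551.9, 248.3]), 0.65)]
cover_edge top [(array([551.5, 253.3]), 0.65)]
scraper_tip scene [(array([345.7,  73.9]), 0.8), (array([578.2, -69.4]), 0.62), (array([ 356. , -235.1]), 0.41)]
scraper_tip top [(array([ 318.4, -173.6]), 0.86), (array([572.9, -70.5]), 0.77), (array([350. ,  76.5]), 0.61)]
scraper scene [(array([437.3,  90.8]), 0.8), (array([451.4, -52.3]), 0.71), (array([342. , -91.3]), 0.5), (array([ 504.7, -490.9]), 0.37)]
scraper top [(array([434.2, 104.8]), 0.88), (array([459.4, -50.6]), 0.86), (array([344.8, -87.2]), 0.8)]
```

```bash
cat >> h.py <<'E'
def go(x,y,z,yaw=None,step=4.0):
    """turn (deg, tool z) then shift (cm, tool axes) to a world target, tool down"""
    s=r.sense();Rm=Ro.from_euler("xyz",s["tcp_rot"])
    print("at",s["eef_pos"].round(1),"rpy deg",np.degrees(s["tcp_rot"]).round(2),"clock",round(s["clock"],2),"open",round(s["opening"],3))
    if yaw is not None:
        T=Ro.from_euler("xyz",[np.pi,0,np.radians(yaw)]);v=np.degrees((Rm.inv()*T).as_rotvec());print("turn",v.round(2));Rm=T
    c=Rm.inv().apply(np.array([x,y,z])-s["eef_pos"])/10
    n=int(np.ceil(np.linalg.norm(c)/step));print("shift",c.round(2),"rows",n,"each",(c/n).round(3))
E
python3 - <<'E'
from h import *
p,d=r.grab_frame("top")
x=[q for q in r.cut_out("scraper","top") if 315<q["bbox"][0]<325][0];m=x["mask"]
v,u=np.nonzero(m);P=np.array([onz("top",a,b,18) for a,b in zip(v,u)])[:,:2]
c=P.mean(0);w,V=np.linalg.eigh(np.cov(P.T));ax=V[:,1]*np.sign(V[0,1]);s=(P-c)@ax;l=(P-c)@V[:,0]
print(c,np.degrees(np.arctan2(ax[1],ax[0])),s.min(),s.max(),np.ptp(l),"tail",c+ax*s.min(),"tip",c+ax*s.max())
go(480,-49,120,164.7)
E
```

```text
[504.62002801 -57.39257703] -13.488257492987339 -92.42990084491092 73.01309439004302 38.59013528609694 tail [414.7395524  -35.83366533] tip [575.61925651 -74.42259481]
at [139.9 609.2 231.3] rpy deg [180.    -0.   167.06] clock 2.1 open 1.003
turn [ 0.   -0.    2.36]
shift [-50.17 -54.51  11.13] rows 19 each [-2.64  -2.869  0.586]
```

Call:
move_arm:
  increments:
    - {"rz": 1.2}
    - {"tx": -2.6, "ty": -2.9, "tz": 0.5}
    - {"tx": -2.6, "ty": -2.9, "tz": 0.5}
    - {"tx": -2.6, "ty": -2.9, "tz": 0.5}
    - {"tx": -2.6, "ty": -2.9, "tz": 0.5}
    - {"tx": -2.6, "ty": -2.9, "tz": 0.5}
    - {"tx": -2.6, "ty": -2.9, "tz": 0.5}
    - {"tx": -2.6, "ty": -2.9, "tz": 0.5}
    - {"tx": -2.6, "ty": -2.9, "tz": 0.5}
    - {"tx": -2.6, "ty": -2.9, "tz": 0.5}
    - {"tx": -2.6, "ty": -2.9, "tz": 0.5}

```text
invalid input
```

Call:
move_arm:
  increments:
    - {"tx": -2.6, "ty": -2.9, "tz": 0.6}
    - {"tx": -2.6, "ty": -2.9, "tz": 0.6}
    - {"tx": -2.6, "ty": -2.9, "tz": 0.6}
    - {"tx": -2.6, "ty": -2.9, "tz": 0.6}
    - {"tx": -2.6, "ty": -2.9, "tz": 0.6}
    - {"tx": -2.6, "ty": -2.9, "tz": 0.6}
    - {"tx": -2.6, "ty": -2.9, "tz": 0.6}
    - {"tx": -2.6, "ty": -2.9, "tz": 0.6}
    - {}

```text
invalid input
```

```bash
python3 -c "
from h import *
go(478,-50,4,165.75,3)"
```

```text
at [139.9 609.2 231.3] rpy deg [180.    -0.   167.06] clock 2.1 open 1.003
turn [ 0.   -0.    1.31]
shift [-48.99 -55.57  22.73] rows 26 each [-1.884 -2.137  0.874]
```

Call:
move_arm:
  increments:
    - {"tx": 0, "ty": 0, "tz": 0, "rx": 0, "ry": 0, "rz": 1.3, "gripper": 1}
  squeeze: 100

```text
clock: 2.2
eef_pos: [139.9, 609.1, 231.3]
tcp_rot: [3.142, 0.0, 2.892]
contact_force: [-0.5, -0.5, -0.3]
opening: 1.003
```

Call:
move_arm:
  increments:
    - {"tx": -2.6, "ty": -2.9, "tz": 0.5, "rx": 0, "ry": 0, "rz": 0, "gripper": 1}
    - {"tx": -2.6, "ty": -2.9, "tz": 0.5, "rx": 0, "ry": 0, "rz": 0, "gripper": 1}
    - {"tx": -2.6, "ty": -2.9, "tz": 0.5, "rx": 0, "ry": 0, "rz": 0, "gripper": 1}
    - {"tx": -2.6, "ty": -2.9, "tz": 0.5, "rx": 0, "ry": 0, "rz": 0, "gripper": 1}
    - {"tx": -2.6, "ty": -2.9, "tz": 0.5, "rx": 0, "ry": 0, "rz": 0, "gripper": 1}
    - {"tx": -2.6, "ty": -2.9, "tz": 0.5, "rx": 0, "ry": 0, "rz": 0, "gripper": 1}
    - {"tx": -2.6, "ty": -2.9, "tz": 0.5, "rx": 0, "ry": 0, "rz": 0, "gripper": 1}
    - {"tx": -2.6, "ty": -2.9, "tz": 0.5, "rx": 0, "ry": 0, "rz": 0, "gripper": 1}
    - {"tx": -2.6, "ty": -2.9, "tz": 0.5, "rx": 0, "ry": 0, "rz": 0, "gripper": 1}
    - {"tx": -2.6, "ty": -2.9, "tz": 0.5, "rx": 0, "ry": 0, "rz": 0, "gripper": 1}
  squeeze: 100

```text
clock: 3.2
eef_pos: [321.2, 262.8, 181.4]
tcp_rot: [3.141, 0.001, 2.892]
contact_force: [0.3, 1.3, -0.5]
opening: 0.996
```

Call:
move_arm:
  increments:
    - {"tx": -2.6, "ty": -2.9, "tz": 0.7, "rx": 0, "ry": 0, "rz": 0, "gripper": 1}
    - {"tx": -2.6, "ty": -2.9, "tz": 0.7, "rx": 0, "ry": 0, "rz": 0, "gripper": 1}
    - {"tx": -2.6, "ty": -2.9, "tz": 0.7, "rx": 0, "ry": 0, "rz": 0, "gripper": 1}
    - {"tx": -2.6, "ty": -2.9, "tz": 0.7, "rx": 0, "ry": 0, "rz": 0, "gripper": 1}
    - {"tx": -2.6, "ty": -2.9, "tz": 0.7, "rx": 0, "ry": 0, "rz": 0, "gripper": 1}
    - {"tx": -2.6, "ty": -2.9, "tz": 0.7, "rx": 0, "ry": 0, "rz": 0, "gripper": 1}
    - {"tx": -2.6, "ty": -2.9, "tz": 0.7, "rx": 0, "ry": 0, "rz": 0, "gripper": 1}
    - {"tx": -2.6, "ty": -2.9, "tz": 0.7, "rx": 0, "ry": 0, "rz": 0, "gripper": 1}
    - {"tx": -2.2, "ty": -3.4, "tz": 0.7, "rx": 0, "ry": 0, "rz": 0, "gripper": 1}
    - {"tx": 0, "ty": 0, "tz": 0, "rx": 0, "ry": 0, "rz": 0, "gripper": 1}
  squeeze: 100

```text
clock: 4.2
eef_pos: [479.7, -53.9, 117.8]
tcp_rot: [-3.141, 0.001, 2.889]
contact_force: [0.1, 0.2, -0.2]
opening: 0.998
```

```bash
python3 -c "
from h import *
go(478,-50,4,165.75,3)"
```

```text
at [479.7 -53.9 117.8] rpy deg [-1.7996e+02  7.0000e-02  1.6552e+02] clock 4.2 open 0.998
turn [-0.04  0.07 -0.23]
shift [ 0.26  0.33 11.38] rows 4 each [0.065 0.083 2.846]
```

Now descend and grip. The last bit is slow, and closing is gradual.

Call:
move_arm:
  increments:
    - {"tx": 0.2, "ty": 0.3, "tz": 3, "rx": 0, "ry": 0, "rz": 0, "gripper": 1}
    - {"tx": 0, "ty": 0, "tz": 3, "rx": 0, "ry": 0, "rz": 0, "gripper": 1}
    - {"tx": 0, "ty": 0, "tz": 2.5, "rx": 0, "ry": 0, "rz": 0, "gripper": 1}
    - {"tx": 0, "ty": 0, "tz": 1.8, "rx": 0, "ry": 0, "rz": 0, "gripper": 1}
    - {"tx": 0, "ty": 0, "tz": 1.1, "rx": 0, "ry": 0, "rz": 0, "gripper": 1}
    - {"tx": 0, "ty": 0, "tz": 0, "rx": 0, "ry": 0, "rz": 0, "gripper": 0}
    - {"tx": 0, "ty": 0, "tz": 0, "rx": 0, "ry": 0, "rz": 0, "gripper": -0.2}
    - {"tx": 0, "ty": 0, "tz": 0, "rx": 0, "ry": 0, "rz": 0, "gripper": -0.4}
    - {"tx": 0, "ty": 0, "tz": 0, "rx": 0, "ry": 0, "rz": 0, "gripper": -1}
    - {"tx": 0, "ty": 0, "tz": 0, "rx": 0, "ry": 0, "rz": 0, "gripper": -1}
    - {"tx": 0, "ty": 0, "tz": 0, "rx": 0, "ry": 0, "rz": 0, "gripper": -1}
    - {"tx": 0, "ty": 0, "tz": 0, "rx": 0, "ry": 0, "rz": 0, "gripper": -1}
  squeeze: 100

```text
clock: 5.4
eef_pos: [477.7, -46.9, 5.5]
tcp_rot: [3.141, 0.002, 2.893]
contact_force: [-2.3, 1.3, 10.0]
opening: 0.256
```

Call:
move_arm:
  increments:
    - {"tx": 0, "ty": 0, "tz": 0, "rx": 0, "ry": 0, "rz": 0, "gripper": -1}
    - {"tx": 0, "ty": 0, "tz": 0, "rx": 0, "ry": 0, "rz": 0, "gripper": -1}
    - {"tx": 0, "ty": 0, "tz": 0, "rx": 0, "ry": 0, "rz": 0, "gripper": -1}
  squeeze: 100

```text
clock: 5.7
eef_pos: [477.6, -47.0, 5.5]
tcp_rot: [3.141, 0.002, 2.893]
contact_force: [-1.2, 1.0, 10.1]
opening: 0.258
```

Call:
move_arm:
  increments:
    - {"tx": 0, "ty": 0, "tz": -1.5, "rx": 0, "ry": 0, "rz": 0, "gripper": -1}
    - {"tx": 0, "ty": 0, "tz": -2.5, "rx": 0, "ry": 0, "rz": 0, "gripper": -1}
    - {"tx": 0, "ty": 0, "tz": -3, "rx": 0, "ry": 0, "rz": 0, "gripper": -1}
    - {"tx": 0, "ty": 0, "tz": 0, "rx": 0, "ry": 0, "rz": 0, "gripper": -1}
  squeeze: 110

```text
clock: 6.1
eef_pos: [479.4, -47.2, 77.7]
tcp_rot: [3.141, 0.006, 2.893]
contact_force: [-0.2, 0.0, -0.9]
opening: 0.254
```

```bash
python3 -c "
from h import *
go(419,288,75.5,165.75,3)"
```

```text
at [479.4 -47.2  77.7] rpy deg [179.95   0.35 165.75] clock 6.1 open 0.254
turn [0.05 0.35 0.  ]
shift [14.1  31.    0.22] rows 12 each [1.175 2.583 0.019]
```

Call:
move_arm:
  increments:
    - {"tx": 1.2, "ty": 2.6, "tz": 0, "rx": 0, "ry": 0, "rz": 0, "gripper": -1}
    - {"tx": 1.2, "ty": 2.6, "tz": 0, "rx": 0, "ry": 0, "rz": 0, "gripper": -1}
    - {"tx": 1.2, "ty": 2.6, "tz": 0, "rx": 0, "ry": 0, "rz": 0, "gripper": -1}
    - {"tx": 1.2, "ty": 2.6, "tz": 0, "rx": 0, "ry": 0, "rz": 0, "gripper": -1}
    - {"tx": 1.2, "ty": 2.6, "tz": 0, "rx": 0, "ry": 0, "rz": 0, "gripper": -1}
    - {"tx": 1.2, "ty": 2.6, "tz": 0, "rx": 0, "ry": 0, "rz": 0, "gripper": -1}
    - {"tx": 1.2, "ty": 2.6, "tz": 0, "rx": 0, "ry": 0, "rz": 0, "gripper": -1}
    - {"tx": 1.2, "ty": 2.6, "tz": 0, "rx": 0, "ry": 0, "rz": 0, "gripper": -1}
    - {"tx": 1.2, "ty": 2.6, "tz": 0, "rx": 0, "ry": 0, "rz": 0, "gripper": -1}
    - {"tx": 1.2, "ty": 2.6, "tz": 0, "rx": 0, "ry": 0, "rz": 0, "gripper": -1}
    - {"tx": 1.1, "ty": 2.6, "tz": 0, "rx": 0, "ry": 0, "rz": 0, "gripper": -1}
    - {"tx": 1, "ty": 2.4, "tz": 0, "rx": 0, "ry": 0, "rz": 0, "gripper": -1}
  squeeze: 110

```text
clock: 7.3
eef_pos: [415.9, 289.4, 73.9]
tcp_rot: [-3.141, -0.0, 2.893]
contact_force: [0.4, -0.7, -1.2]
opening: 0.257
```

```bash
python3 - <<'E'
from h import *
s=r.sense();print(s["eef_pos"],s["contact_force"],s["wrist_torque"]); z0=s["eef_pos"][2]
for n in("top","scene"):
    p,d=r.grab_frame(n);P=cloud(n,d)
    cv2.imwrite(f"pics/b_{n}.png",p[:,:,::-1])
    print(n,[(onz(n,*x["location"],z0+7.5).tolist(),round(x["confidence"],2)) for x in r.place_of("scraper_tip",n)])
    print(n,[(onz(n,*x["location"],37.5).tolist(),round(x["confidence"],2)) for x in r.place_of("slot",n)])
    # blade points
    e=s["eef_pos"];dr=np.array([np.cos(-.2487),np.sin(-.2487)]);q=P[...,:2]-e[:2];a=q@dr;l=q@np.array([-dr[1],dr[0]])
    k=(d>0)&(abs(l)<14)&(a>30)&(a<112)&(P[...,2]>60)&(P[...,2]<110)
    if k.sum()>10: print("blade z vs along",np.polyfit(a[k],P[...,2][k],1),k.sum(),a[k].max())
a=cv2.imread("pics/b_scene.png");b=cv2.imread("pics/b_top.png")
cv2.imwrite("pics/b2.png",np.vstack([cv2.resize(a[270:420,290:490],(400,300)),cv2.resize(b[160:310,160:360],(400,300))]))
E
```

```text
[415.91474075 289.39609753  73.90645364] [ 0.37309373 -0.70636248 -1.20183244] [-0.00116602 -0.0534897   0.04914041]
top [([349.1, 74.9, 81.4], 0.92), ([517.4, 269.8, 81.4], 0.87), ([311.2, -165.6, 81.4], 0.59)]
top [([552.8, 260.1, 37.5], 0.94)]
blade z vs along [7.30059472e-03 8.25292881e+01] 272 101.32813364641194
scene [([386.8, 107.3, 81.4], 0.61), ([520.7, 270.3, 81.4], 0.57), ([360.6, -150.4, 81.4], 0.54)]
scene [([560.4, 256.1, 37.5], 0.74), ([342.8, 447.6, 37.5], 0.43)]
blade z vs along [-4.80656321e-03  8.36223767e+01] 274 102.38235426779977
```

View pics/b2.png

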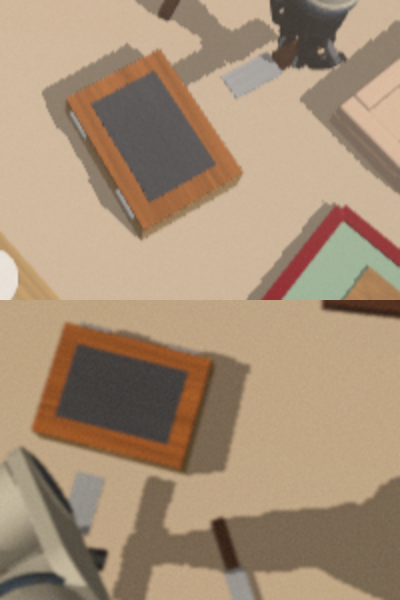

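Call:
move_arm:
  increments:
    - {"tx": 0, "ty": -0.5, "tz": 1.5, "rx": 0, "ry": 0, "rz": 0, "gripper": -1}
    - {"tx": 0, "ty": 0, "tz": 1.5, "rx": 0, "ry": 0, "rz": 0, "gripper": -1}
    - {"tx": 0, "ty": 0, "tz": 1.4, "rx": 0, "ry": 0, "rz": 0, "gripper": -1}
    - {"tx": -1, "ty": 0, "tz": 0, "rx": 0, "ry": 0, "rz": 0, "gripper": -1}
    - {"tx": -1, "ty": 0, "tz": 0, "rx": 0, "ry": 0, "rz": 0, "gripper": -1}
    - {"tx": 0, "ty": 0, "tz": 0, "rx": 0, "ry": 0, "rz": 0, "gripper": -1}
  squeeze: 110

```text
clock: 8.2
eef_pos: [437.2, 278.4, 31.2]
tcp_rot: [3.14, 0.002, 2.892]
contact_force: [-0.5, 0.9, -2.0]
opening: 0.257
```

```bash
python3 - <<'E'
from h import *
s=r.sense();e=s["eef_pos"];print(e,s["tcp_rot"])
for n in("top","scene"):
    p,d=r.grab_frame(n);cv2.imwrite(f"pics/c_{n}.png",p[:,:,::-1])
    print(n,"tip",[(onz(n,*x["location"],37).tolist(),round(x["confidence"],2)) for x in r.place_of("scraper_tip",n)])
    print(n,"slot",[(onz(n,*x["location"],37.5).tolist(),round(x["confidence"],2)) for x in r.place_of("slot",n)])
    P=cloud(n,d)
    c=np.array([627.8,234.4]);a=np.radians(-14.25);q=P[...,:2]-c
    X=q@[np.cos(a),np.sin(a)];Y=q@[-np.sin(a),np.cos(a)]
    k=(d>0)&(abs(X)<65)&(abs(Y)<90)&(P[...,2]>35)&(P[...,2]<80)
    print("cover z fit (x,y,1)",np.linalg.lstsq(np.c_[X[k],Y[k],np.ones(k.sum())],P[...,2][k],rcond=None)[0])
    dr=np.array([np.cos(a),np.sin(a)]);w=P[...,:2]-e[:2];A=w@dr;l=w@[-dr[1],dr[0]]
    k=(d>0)&(abs(l)<14)&(A>40)&(A<100)&(P[...,2]>25)&(P[...,2]<50)
    if k.sum()>10: print("blade top",np.median(P[...,2][k]),k.sum())
b=cv2.imread("pics/c_scene.png");cv2.imwrite("pics/c2.png",cv2.resize(b[280:380,340:440],(500,500),interpolation=cv2.INTER_CUBIC))
E
```

```text
[437.17440627 278.40815712  31.16529298] [3.13982624e+00 1.92149602e-03 2.89169206e+00]
top tip [([310.4, -166.4, 37.0], 0.95), ([347.7, 71.7, 37.0], 0.7), ([548.8, 248.1, 37.0], 0.64), ([540.3, 256.4, 37.0], 0.59)]
top slot [([557.8, 259.3, 37.5], 0.78)]
cover z fit (x,y,1) [-3.25476192e-02 -1.53703022e-04  5.37867431e+01]
blade top 40.35590652304977 215
scene tip [([334.1, -162.4, 37.0], 0.68), ([357.9, 88.6, 37.0], 0.52)]
scene slot [([554.7, 254.9, 37.5], 0.9)]
cover z fit (x,y,1) [-3.47357759e-02 -4.83080222e-04  5.36357545e+01]
blade top 40.0342342769169 214
```

View pics/c2.png

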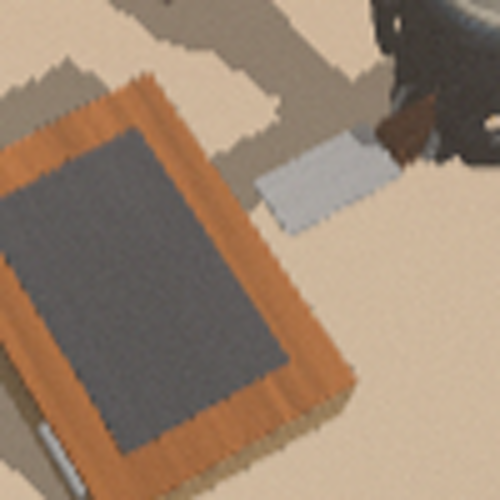

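Blade level at 37–40 mm, in front of the slot, cover open about 0.03 rad. Inserting.

Call:
move_arm:
  increments:
    - {"tx": -0.8, "ty": 0, "tz": 0, "rx": 0, "ry": 0, "rz": 0, "gripper": -1}
    - {"tx": -0.7, "ty": 0, "tz": 0, "rx": 0, "ry": 0, "rz": 0, "gripper": -1}
    - {"tx": -0.7, "ty": 0, "tz": 0, "rx": 0, "ry": 0, "rz": 0, "gripper": -1}
    - {"tx": -0.7, "ty": 0, "tz": 0, "rx": 0, "ry": 0, "rz": 0, "gripper": -1}
    - {"tx": -0.7, "ty": 0, "tz": 0, "rx": 0, "ry": 0, "rz": 0, "gripper": -1}
    - {"tx": 0, "ty": 0, "tz": 0, "rx": 0, "ry": 0, "rz": 0, "gripper": -1}
  squeeze: 110

```text
clock: 9.1
eef_pos: [470.8, 269.5, 30.3]
tcp_rot: [3.141, 0.001, 2.892]
contact_force: [0.8, 0.4, -1.5]
opening: 0.25
```

```bash
python3 - <<'E'
import numpy as np
s=130;t=np.arange(0,1.61,.08)
x=75-s*np.cos(t);z=42+s*np.sin(t)
for a,b,c in zip(t[1:],np.diff(x),np.diff(z)):print(round(a,2),"tx",round(-b/10,2),"tz",round(-c/10,2))
E
```

```text
0.08 tx -0.04 tz -1.04
0.16 tx -0.12 tz -1.03
0.24 tx -0.21 tz -1.02
0.32 tx -0.29 tz -1.0
0.4 tx -0.37 tz -0.97
0.48 tx -0.44 tz -0.94
0.56 tx -0.52 tz -0.9
0.64 tx -0.59 tz -0.86
0.72 tx -0.65 tz -0.81
0.8 tx -0.72 tz -0.75
0.88 tx -0.77 tz -0.69
0.96 tx -0.83 tz -0.63
1.04 tx -0.87 tz -0.56
1.12 tx -0.92 tz -0.49
1.2 tx -0.95 tz -0.42
1.28 tx -0.98 tz -0.34
1.36 tx -1.01 tz -0.26
1.44 tx -1.02 tz -0.18
1.52 tx -1.04 tz -0.09
1.6 tx -1.04 tz -0.01
```

Call:
move_arm:
  increments:
    - {"tx": 0, "ty": 0, "tz": -0.2, "rx": 0, "ry": 0, "rz": 0, "gripper": -1}
    - {"tx": -0.04, "ty": 0, "tz": -1.04, "rx": 0, "ry": 0, "rz": 0, "gripper": -1}
    - {"tx": -0.12, "ty": 0, "tz": -1.03, "rx": 0, "ry": 0, "rz": 0, "gripper": -1}
    - {"tx": -0.21, "ty": 0, "tz": -1.02, "rx": 0, "ry": 0, "rz": 0, "gripper": -1}
    - {"tx": -0.29, "ty": 0, "tz": -1.0, "rx": 0, "ry": 0, "rz": 0, "gripper": -1}
    - {"tx": -0.37, "ty": 0, "tz": -0.97, "rx": 0, "ry": 0, "rz": 0, "gripper": -1}
    - {"tx": -0.44, "ty": 0, "tz": -0.94, "rx": 0, "ry": 0, "rz": 0, "gripper": -1}
    - {"tx": -0.52, "ty": 0, "tz": -0.9, "rx": 0, "ry": 0, "rz": 0, "gripper": -1}
    - {"tx": 0, "ty": 0, "tz": 0, "rx": 0, "ry": 0, "rz": 0, "gripper": -1}
  squeeze: 110

```text
clock: 10.0
eef_pos: [490.8, 265.1, 102.9]
tcp_rot: [3.139, 0.003, 2.893]
contact_force: [-0.0, 0.5, -1.5]
opening: 0.257
```

```bash
cat >> h.py <<'E'
C=np.array([627.8,234.4]);A=np.radians(-14.25)
def case(P):
    q=P[...,:2]-C
    return np.stack([q@[np.cos(A),np.sin(A)],q@[-np.sin(A),np.cos(A)],P[...,2]],-1)
def cover(n="scene"):
    p,d=r.grab_frame(n);Q=case(cloud(n,d));x=[m for m in r.cut_out("cover",n)]
    for m in x[:2]:
        k=m["mask"]&(d>0)&(abs(Q[...,0])<170)&(abs(Q[...,1])<105)&(Q[...,2]>46)
        if k.sum()<100: continue
        T=Q[k]-np.median(Q[k],0);nv=np.linalg.svd(T[np.abs(T).max(1)<120],full_matrices=False)[2][2]
        nv*=np.sign(nv[2]);print("cover",round(m["confidence"],2),k.sum(),"normal",nv.round(3),"angle",round(np.arctan2(abs(nv[0]),nv[2]),3),"zmax",np.percentile(Q[k][:,2],98).round(1))
    return p,d,Q
E
python3 - <<'E'
from h import *
s=r.sense();print(s["eef_pos"],s["contact_force"])
p,d,Q=cover();cv2.imwrite("pics/d.png",cv2.resize(p[200:425,260:560,::-1],(600,450)))
E
```

```text
[490.77180943 265.14546579 102.93929195] [-0.01940762  0.45886642 -1.53036185]
cover 0.63 4431 normal [ 0.533 -0.     0.846] angle 0.562 zmax 128.2
```

View pics/d.png

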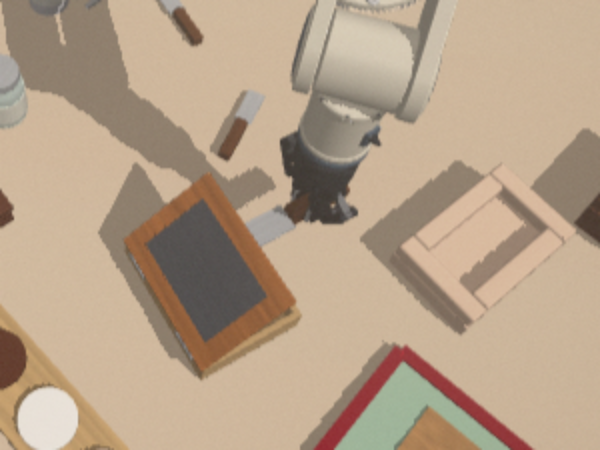

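The cover is up at 0.56 rad on the blade as planned, so I continue along the arc.

Call:
move_arm:
  increments:
    - {"tx": -0.59, "ty": 0, "tz": -0.86, "rx": 0, "ry": 0, "rz": 0, "gripper": -1}
    - {"tx": -0.65, "ty": 0, "tz": -0.81, "rx": 0, "ry": 0, "rz": 0, "gripper": -1}
    - {"tx": -0.72, "ty": 0, "tz": -0.75, "rx": 0, "ry": 0, "rz": 0, "gripper": -1}
    - {"tx": -0.77, "ty": 0, "tz": -0.69, "rx": 0, "ry": 0, "rz": 0, "gripper": -1}
    - {"tx": -0.83, "ty": 0, "tz": -0.63, "rx": 0, "ry": 0, "rz": 0, "gripper": -1}
    - {"tx": -0.87, "ty": 0, "tz": -0.56, "rx": 0, "ry": 0, "rz": 0, "gripper": -1}
    - {"tx": -0.92, "ty": 0, "tz": -0.49, "rx": 0, "ry": 0, "rz": 0, "gripper": -1}
    - {"tx": -0.95, "ty": 0, "tz": -0.42, "rx": 0, "ry": 0, "rz": 0, "gripper": -1}
    - {"tx": -0.98, "ty": 0, "tz": -0.34, "rx": 0, "ry": 0, "rz": 0, "gripper": -1}
    - {"tx": -1, "ty": 0, "tz": -0.26, "rx": 0, "ry": 0, "rz": 0, "gripper": -1}
    - {"tx": -1, "ty": 0, "tz": -0.18, "rx": 0, "ry": 0, "rz": 0, "gripper": -1}
    - {"tx": 0, "ty": 0, "tz": 0, "rx": 0, "ry": 0, "rz": 0, "gripper": -1}
  squeeze: 110

```text
clock: 11.3
eef_pos: [580.7, 241.6, 161.5]
tcp_rot: [3.141, 0.002, 2.893]
contact_force: [0.1, 0.3, -1.5]
opening: 0.254
```

```bash
python3 - <<'E'
from h import *
s=r.sense();print(s["eef_pos"],s["contact_force"])
p,d,Q=cover();cv2.imwrite("pics/e.png",cv2.resize(p[200:425,260:560,::-1],(600,450)))
_,d,Q=cover("top")
for z in(80,100,120,140,160,175):
    k=(d>0)&(abs(Q[...,2]-z)<6)&(abs(abs(Q[...,1])-60)<30)&(Q[...,0]>0)&(Q[...,0]<130)
    print(z,k.sum(),np.percentile(Q[k][:,0],[10,50,90]).round(1) if k.sum()>5 else"")
E
```

```text
[580.71460139 241.60414929 161.48410976] [ 0.06956706  0.32471573 -1.53744242]
cover 0.62 1937 normal [0.99  0.001 0.144] angle 1.427 zmax 193.5
cover 0.79 402 normal [0.995 0.01  0.099] angle 1.472 zmax 197.1
80 11 [66.8 67.4 68. ]
100 10 [64.2 64.9 65.4]
120 13 [61.5 62.  62.3]
140 11 [58.8 59.3 60.1]
160 15 [56.4 57.  57.4]
175 13 [54.6 55.2 55.7]
```

Call:
move_arm:
  increments:
    - {"tx": -0.8, "ty": 0, "tz": -0.07, "rx": 0, "ry": 0, "rz": 0, "gripper": -1}
    - {"tx": -0.9, "ty": 0, "tz": 0, "rx": 0, "ry": 0, "rz": 0, "gripper": -1}
    - {"tx": 0, "ty": 0, "tz": 0, "rx": 0, "ry": 0, "rz": 0, "gripper": -1}
    - {"tx": 2, "ty": 0, "tz": 0, "rx": 0, "ry": 0, "rz": 0, "gripper": -1}
    - {"tx": 3, "ty": 0, "tz": 0, "rx": 0, "ry": 0, "rz": 0, "gripper": -1}
    - {"tx": 3, "ty": 0, "tz": 0, "rx": 0, "ry": 0, "rz": 0, "gripper": -1}
    - {"tx": 3, "ty": 0, "tz": 0, "rx": 0, "ry": 0, "rz": 0, "gripper": -1}
    - {"tx": 3, "ty": 0, "tz": 0, "rx": 0, "ry": 0, "rz": 0, "gripper": -1}
    - {"tx": 3, "ty": 0, "tz": 0, "rx": 0, "ry": 0, "rz": 0, "gripper": -1}
    - {"tx": 0, "ty": 0, "tz": 0, "rx": 0, "ry": 0, "rz": 0, "gripper": -1}
  squeeze: 110

```text
clock: 12.5
eef_pos: [427.6, 279.8, 161.8]
tcp_rot: [-3.141, -0.001, 2.895]
contact_force: [0.0, -0.0, -1.3]
opening: 0.254
```

```bash
python3 - <<'E'
from h import *
s=r.sense();print(s["eef_pos"],s["contact_force"])
p,d,Q=cover();cv2.imwrite("pics/f.png",cv2.resize(p[130:430,160:560,::-1],(800,600)))
for x in r.place_of("holder","scene"):print("holder",onz("scene",*x["location"],16),x["confidence"])
p,d,Q=cover("top")
for x in r.place_of("holder","top"):print("holder",onz("top",*x["location"],16),x["confidence"])
for x in r.place_of("hinge","top"):print("hinge",onz("top",*x["location"],42),x["confidence"])
k=(d>0)&(abs(Q[...,0])<73)&(Q[...,1]>-15)&(Q[...,1]<75)&(abs(Q[...,2]-32)<4);print("ring?",Q[k].mean(0) if k.any() else 0,k.sum(),cv2.minAreaRect(Q[k][:,:2].astype(np.float32)) if k.sum()>5 else"")
cc,ss=np.cos(A),np.sin(A);print("nominal holder",C+30*np.array([-ss,cc]))
for z in(80,100,120,140,160,175):
    k=(d>0)&(abs(Q[...,2]-z)<6)&(abs(abs(Q[...,1])-60)<30)&(Q[...,0]>0)&(Q[...,0]<130)
    if k.sum()>5: print(z,k.sum(),np.median(Q[k][:,0]).round(1))
for x in r.cut_out("scraper","top"): print(x["bbox"],x["confidence"])
go(470,-47,75,165.75,3.5)
E
```

```text
[427.6092332  279.76720479 161.81864901] [ 0.01013259 -0.03343665 -1.25345427]
cover 0.93 1266 normal [1.    0.002 0.024] angle 1.546 zmax 194.3
holder [640.5 263.2  16. ] 0.71
holder [ 653.9 -170.    16. ] 0.53
cover 0.87 1339 normal [-1.    -0.002  0.011] angle 1.56 zmax 196.2
holder [635.2 259.8  16. ] 0.64
holder [ 647.3 -163.6   16. ] 0.6
hinge [ 619.9 -292.6   42. ] 0.6
hinge [692.3 213.2  42. ] 0.56
ring? [-1.36369475 28.80930311 31.91197713] 170 ((-1.4867324829101562, 27.62591552734375), (143.3408660888672, 85.22621154785156), 0.22398141026496887)
nominal holder [635.18459879 263.47692729]
80 49 71.8
100 57 71.8
120 56 71.6
140 58 71.4
160 58 71.2
175 59 71.3
[334.2, 313.7, 379.3, 334.4] 0.93
[267.1, 267.4, 288.6, 314.4] 0.86
[494.4, 184.7, 585.5, 290.7] 0.69
[181.6, 234.0, 209.5, 290.1] 0.6
[420.3, 247.6, 451.1, 276.3] 0.54
at [431.2 279.4 161.8] rpy deg [1.8000e+02 1.0000e-02 1.6572e+02] clock 12.9 open 0.254
turn [ 0.    0.01 -0.03]
shift [-11.79 -30.68   8.68] rows 10 each [-1.179 -3.068  0.868]
```

View pics/f.png

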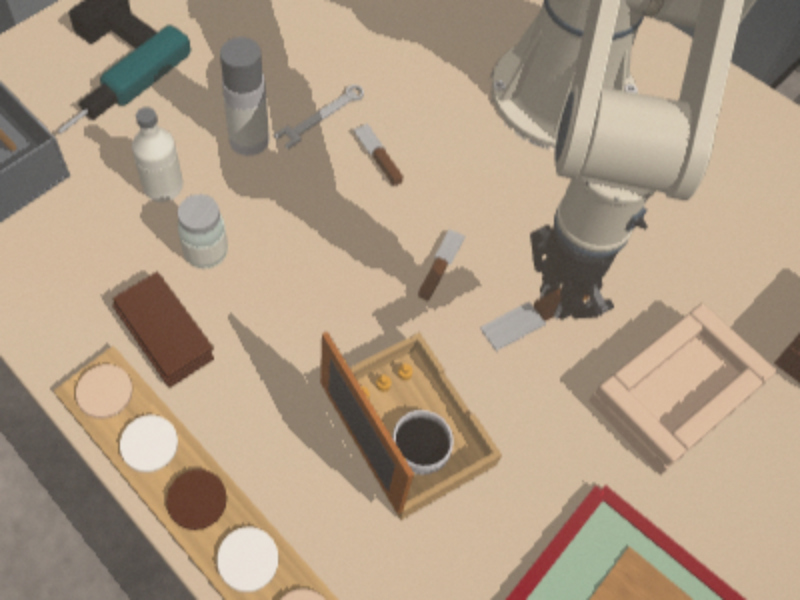

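Call:
move_arm:
  increments:
    - {"tx": -1.26, "ty": -3.1, "tz": 0.8, "rx": 0, "ry": 0, "rz": 0, "gripper": -1}
    - {"tx": -1.26, "ty": -3.1, "tz": 0.8, "rx": 0, "ry": 0, "rz": 0, "gripper": -1}
    - {"tx": -1.26, "ty": -3.1, "tz": 0.8, "rx": 0, "ry": 0, "rz": 0, "gripper": -1}
    - {"tx": -1.26, "ty": -3.1, "tz": 0.8, "rx": 0, "ry": 0, "rz": 0, "gripper": -1}
    - {"tx": -1.26, "ty": -3.1, "tz": 0.8, "rx": 0, "ry": 0, "rz": 0, "gripper": -1}
    - {"tx": -1.26, "ty": -3.1, "tz": 0.8, "rx": 0, "ry": 0, "rz": 0, "gripper": -1}
    - {"tx": -1.26, "ty": -3.1, "tz": 0.8, "rx": 0, "ry": 0, "rz": 0, "gripper": -1}
    - {"tx": -1.26, "ty": -3.1, "tz": 0.8, "rx": 0, "ry": 0, "rz": 0, "gripper": -1}
    - {"tx": -1.26, "ty": -3.1, "tz": 0.8, "rx": 0, "ry": 0, "rz": 0, "gripper": -1}
    - {"tx": -1.26, "ty": -3, "tz": 0.8, "rx": 0, "ry": 0, "rz": 0, "gripper": -1}
    - {"tx": 0, "ty": 0, "tz": 0, "rx": 0, "ry": 0, "rz": 0, "gripper": -1}
  squeeze: 110

```text
clock: 14.0
eef_pos: [477.1, -54.2, 81.1]
tcp_rot: [-3.141, -0.0, 2.89]
contact_force: [-0.2, 0.5, -0.9]
opening: 0.256
```

```bash
python3 -c "
from h import *
go(478,-47,6.5,165.75,3.5)"
```

```text
at [477.1 -54.2  81.1] rpy deg [-1.7996e+02 -1.0000e-02  1.6557e+02] clock 14.0 open 0.256
turn [-0.04 -0.01 -0.18]
shift [0.09 0.72 7.46] rows 3 each [0.031 0.24  2.486]
```

Call:
move_arm:
  increments:
    - {"tx": 0, "ty": 0, "tz": 2.5, "rx": 0, "ry": 0, "rz": 0, "gripper": -1}
    - {"tx": 0, "ty": 0, "tz": 2.2, "rx": 0, "ry": 0, "rz": 0, "gripper": -1}
    - {"tx": 0, "ty": 0, "tz": 1.5, "rx": 0, "ry": 0, "rz": 0, "gripper": -1}
    - {"tx": 0, "ty": 0, "tz": 0.8, "rx": 0, "ry": 0, "rz": 0, "gripper": -1}
    - {"tx": 0, "ty": 0, "tz": 0.2, "rx": 0, "ry": 0, "rz": 0, "gripper": -1}
    - {"tx": 0, "ty": 0, "tz": 0, "rx": 0, "ry": 0, "rz": 0, "gripper": -1}
  squeeze: 110

```text
clock: 14.6
eef_pos: [476.9, -50.8, 10.0]
tcp_rot: [3.142, 0.0, 2.893]
contact_force: [-0.3, -0.3, -0.6]
opening: 0.258
```

Call:
move_arm:
  increments:
    - {"tx": 0, "ty": 0, "tz": 0.25, "rx": 0, "ry": 0, "rz": 0, "gripper": -1}
    - {"tx": 0, "ty": 0, "tz": 0.15, "rx": 0, "ry": 0, "rz": 0, "gripper": -1}
    - {"tx": 0, "ty": 0, "tz": 0, "rx": 0, "ry": 0, "rz": 0, "gripper": -1}
  squeeze: 110

```text
clock: 14.9
eef_pos: [476.8, -50.9, 6.1]
tcp_rot: [3.142, 0.0, 2.893]
contact_force: [0.4, 0.3, -0.2]
opening: 0.253
```

Call:
move_arm:
  increments:
    - {"tx": 0, "ty": 0, "tz": 0.06, "rx": 0, "ry": 0, "rz": 0, "gripper": -1}
    - {"tx": 0, "ty": 0, "tz": 0, "rx": 0, "ry": 0, "rz": 0, "gripper": -0.4}
    - {"tx": 0, "ty": 0, "tz": 0, "rx": 0, "ry": 0, "rz": 0, "gripper": -0.2}
    - {"tx": 0, "ty": 0, "tz": 0, "rx": 0, "ry": 0, "rz": 0, "gripper": 0.2}
    - {"tx": 0, "ty": 0, "tz": 0, "rx": 0, "ry": 0, "rz": 0, "gripper": 0.6}
    - {"tx": 0, "ty": 0, "tz": 0, "rx": 0, "ry": 0, "rz": 0, "gripper": 1}
    - {"tx": 0, "ty": 0, "tz": 0, "rx": 0, "ry": 0, "rz": 0, "gripper": 1}
    - {"tx": 0, "ty": 0, "tz": -2, "rx": 0, "ry": 0, "rz": 0, "gripper": 1}
    - {"tx": 0, "ty": 0, "tz": -5, "rx": 0, "ry": 0, "rz": 0, "gripper": 1}
    - {"tx": 0, "ty": 0, "tz": -5, "rx": 0, "ry": 0, "rz": 0, "gripper": 1}
    - {"tx": 0, "ty": 0, "tz": -5, "rx": 0, "ry": 0, "rz": 0, "gripper": 1}
    - {"tx": 0, "ty": 0, "tz": -5, "rx": 0, "ry": 0, "rz": 0, "gripper": 1}
  squeeze: 40

```text
clock: 16.1
eef_pos: [476.1, -50.9, 227.4]
tcp_rot: [-3.142, 0.0, 2.893]
contact_force: [0.6, -0.6, -0.2]
opening: 0.999
```

Call:
move_arm:
  increments:
    - {"tx": 0, "ty": 0, "tz": -3, "rx": 0, "ry": 0, "rz": 0, "gripper": 1}
    - {"tx": 0, "ty": 0, "tz": 0, "rx": 0, "ry": 0, "rz": 0, "gripper": 1}
  squeeze: 40

```text
clock: 16.3
eef_pos: [479.1, -51.2, 260.0]
tcp_rot: [3.14, 0.008, 2.893]
contact_force: [1.6, 0.6, -0.7]
opening: 0.997
```

```bash
python3 - <<'E'
from h import *
from scipy.optimize import least_squares
def circ(P,R,lab):
    P=P[:,:2];f=lambda c:np.hypot(*(P-c[:2]).T)-c[2]
    a=least_squares(f,[*P.mean(0),R],loss="soft_l1");print(lab,a.x.round(1),len(P))
p,d=r.grab_frame("top");P=cloud("top",d);Q=case(P)
m=r.cut_out("cap","top")
for x in m[:2]:
    T=P[x["mask"]&(d>0)];T=T[T[:,2]>203]
    if len(T)>20:print("cap top",T.mean(0).round(1),len(T),cv2.minEnclosingCircle(T[:,:2].astype(np.float32)))
M=(d>0)&(P[...,2]>203)&(P[...,2]<220)&(abs(P[...,0]-461)<45)&(abs(P[...,1]+286)<45)
T=P[M];print("cap depth",T.mean(0).round(1),len(T),cv2.minEnclosingCircle(T[:,:2].astype(np.float32)),np.ptp(T[:,:2],axis=0))
k=(d>0)&(np.hypot(Q[...,0]+1.5,Q[...,1]-29)<46)&(Q[...,2]>26)&(Q[...,2]<38)
circ(Q[k],38,"ring case frame top")
p,d=r.grab_frame("scene");P=cloud("scene",d);Q=case(P)
k=(d>0)&(np.hypot(Q[...,0]+1.5,Q[...,1]-29)<46)&(Q[...,2]>27)&(Q[...,2]<38)
circ(Q[k],38,"ring scene")
M=(d>0)&(P[...,2]>205)&(P[...,2]<218)&(abs(P[...,0]-461)<45)&(abs(P[...,1]+286)<45)
T=P[M];print("cap scene",T.mean(0).round(1) if len(T) else"",len(T),np.ptp(T[:,:2],axis=0) if len(T) else"")
for x in r.place_of("can","scene"):print("can",onz("scene",*x["location"],0),x["confidence"])
for x in r.cut_out("scraper","scene"):
    B=P[x["mask"]&(d>0)];print(x["bbox"],B.mean(0).round(1),np.percentile(B[:,2],[5,95]))
for x in r.place_of("cap","scene"):print("cap",onz("scene",*x["location"],150),x["confidence"])
E
```

```text
cap depth [ 461.6 -287.5  210.4] 542 ((462.6371765136719, -287.7390441894531), 30.48896026611328) [59.14424927 59.72367636]
ring case frame top [-3.5 29.6 37.6] 163
ring scene [-2.1 29.  37.6] 139
cap scene [ 463.  -287.8  210.2] 263 [60.64036576 62.95298048]
can [ 460.8 -286.8    0. ] 0.89
[248.0, 226.8, 274.5, 265.3] [ 657.4 -158.6   79.3] [ 17.34078604 112.60104028]
[317.8, 296.2, 410.9, 387.6] [635.9 236.   52.8] [  3.60457918 190.22817176]
[299.1, 235.0, 349.8, 261.1] [504.7 -55.8  18.5] [10.97606164 28.20802413]
[367.1, 245.1, 392.2, 279.8] [407.8  91.8  14.8] [ 6.70343432 22.48342808]
[346.6, 199.3, 361.1, 223.2] [339.2 -92.9  17.9] [ 2.73609479 23.62710275]
cap [ 463.9 -295.5  150. ] 0.8
```

```bash
python3 -c "
from h import *
go(462.5,-287.6,250,165.75,3)"
```

```text
at [475.7 -50.9 253.7] rpy deg [-1.7997e+02 -1.7000e-01  1.6576e+02] clock 16.6 open 1.001
turn [-0.03 -0.17  0.01]
shift [ -4.55 -23.27   0.37] rows 8 each [-0.568 -2.909  0.046]
```

Call:
move_arm:
  increments:
    - {"tx": -0.57, "ty": -2.9, "tz": 0, "rx": 0, "ry": 0, "rz": 0, "gripper": 1}
    - {"tx": -0.57, "ty": -2.9, "tz": 0, "rx": 0, "ry": 0, "rz": 0, "gripper": 1}
    - {"tx": -0.57, "ty": -2.9, "tz": 0, "rx": 0, "ry": 0, "rz": 0, "gripper": 1}
    - {"tx": -0.57, "ty": -2.9, "tz": 0, "rx": 0, "ry": 0, "rz": 0, "gripper": 1}
    - {"tx": -0.57, "ty": -2.9, "tz": 0, "rx": 0, "ry": 0, "rz": 0, "gripper": 1}
    - {"tx": -0.57, "ty": -2.9, "tz": 0, "rx": 0, "ry": 0, "rz": 0, "gripper": 1}
    - {"tx": -0.57, "ty": -2.9, "tz": 0, "rx": 0, "ry": 0, "rz": 0, "gripper": 1}
    - {"tx": -0.57, "ty": -2.9, "tz": 0, "rx": 0, "ry": 0, "rz": 0, "gripper": 1}
    - {"tx": 0, "ty": 0, "tz": 0, "rx": 0, "ry": 0, "rz": 0, "gripper": 1}
    - {"tx": 0, "ty": 0, "tz": 0, "rx": 0, "ry": 0, "rz": 0, "gripper": 1}
  squeeze: 25

```text
clock: 17.6
eef_pos: [463.1, -287.0, 254.0]
tcp_rot: [3.141, -0.002, 2.892]
contact_force: [-0.1, 0.1, 0.3]
opening: 1.001
```

```bash
python3 -c "
from h import *
go(462.5,-287.6,178,165.75,3)"
```

```text
at [ 463.1 -287.   254. ] rpy deg [ 1.7994e+02 -1.3000e-01  1.6568e+02] clock 17.6 open 1.001
turn [ 0.06 -0.13 -0.07]
shift [ 0.05 -0.07  7.6 ] rows 3 each [ 0.016 -0.025  2.532]
```

Call:
move_arm:
  increments:
    - {"tx": 0, "ty": 0, "tz": 2, "rx": 0, "ry": 0, "rz": 0, "gripper": 1}
    - {"tx": 0, "ty": 0, "tz": 2, "rx": 0, "ry": 0, "rz": 0, "gripper": 1}
    - {"tx": 0, "ty": 0, "tz": 2, "rx": 0, "ry": 0, "rz": 0, "gripper": 1}
    - {"tx": 0, "ty": 0, "tz": 1.6, "rx": 0, "ry": 0, "rz": 0, "gripper": 1}
    - {"tx": 0, "ty": 0, "tz": 0, "rx": 0, "ry": 0, "rz": 0, "gripper": 0.7}
    - {"tx": 0, "ty": 0, "tz": 0, "rx": 0, "ry": 0, "rz": 0, "gripper": 0.55}
    - {"tx": 0, "ty": 0, "tz": 0, "rx": 0, "ry": 0, "rz": 0, "gripper": 0.45}
    - {"tx": 0, "ty": 0, "tz": 0, "rx": 0, "ry": 0, "rz": 0, "gripper": 0.35}
    - {"tx": 0, "ty": 0, "tz": 0, "rx": 0, "ry": 0, "rz": 0, "gripper": 0.1}
    - {"tx": 0, "ty": 0, "tz": 0, "rx": 0, "ry": 0, "rz": 0, "gripper": 0.1}
    - {"tx": 0, "ty": 0, "tz": 0, "rx": 0, "ry": 0, "rz": 0, "gripper": 0.1}
  squeeze: 25

```text
clock: 18.7
eef_pos: [464.3, -287.3, 180.5]
tcp_rot: [-3.141, 0.002, 2.893]
contact_force: [-0.6, 0.7, 7.0]
opening: 0.702
```

Call:
move_arm:
  increments:
    - {"tx": 0, "ty": 0, "tz": -0.5, "rx": 0, "ry": 0, "rz": 0, "gripper": 0.1}
    - {"tx": 0, "ty": 0, "tz": -1, "rx": 0, "ry": 0, "rz": 0, "gripper": 0.1}
    - {"tx": 0, "ty": 0, "tz": -1.5, "rx": 0, "ry": 0, "rz": 0, "gripper": 0.1}
    - {"tx": 0, "ty": 0, "tz": -1.5, "rx": 0, "ry": 0, "rz": 0, "gripper": 0.1}
    - {"tx": 0, "ty": 0, "tz": -1.5, "rx": 0, "ry": 0, "rz": 0, "gripper": 0.1}
    - {"tx": 0, "ty": 0, "tz": -1, "rx": 0, "ry": 0, "rz": 0, "gripper": 0.1}
    - {"tx": 0, "ty": 0, "tz": -1, "rx": 0, "ry": 0, "rz": 0, "gripper": 0.1}
    - {"tx": 0, "ty": 0, "tz": 0, "rx": 0, "ry": 0, "rz": 0, "gripper": 0.1}
  squeeze: 30

```text
clock: 19.5
eef_pos: [464.4, -287.4, 260.8]
tcp_rot: [-3.141, 0.002, 2.893]
contact_force: [0.1, 0.2, -0.7]
opening: 0.703
```

```bash
python3 - <<'E'
from h import *
p,d=r.grab_frame("scene");cv2.imwrite("pics/g.png",cv2.resize(p[60:260,200:400,::-1],(500,500)))
go(632.3,263.5,255,165.75,3.5)
E
```

```text
at [ 464.  -287.2  259.8] rpy deg [-1.7998e+02  6.0000e-02  1.6576e+02] clock 19.55 open 0.701
turn [-0.02  0.06  0.01]
shift [-2.76 57.51  0.48] rows 17 each [-0.162  3.383  0.028]
```

View pics/g.png

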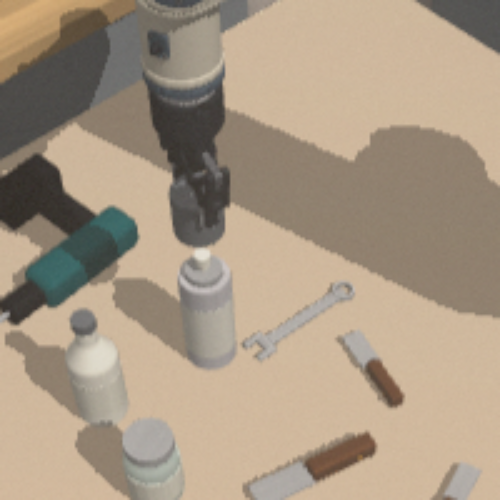

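Call:
move_arm:
  increments:
    - {"tx": -0.15, "ty": 2, "tz": 0, "rx": 0, "ry": 0, "rz": 0, "gripper": 0.1}
    - {"tx": -0.2, "ty": 3.5, "tz": 0, "rx": 0, "ry": 0, "rz": 0, "gripper": 0.1}
    - {"tx": -0.2, "ty": 3.5, "tz": 0, "rx": 0, "ry": 0, "rz": 0, "gripper": 0.1}
    - {"tx": -0.2, "ty": 3.5, "tz": 0, "rx": 0, "ry": 0, "rz": 0, "gripper": 0.1}
    - {"tx": -0.2, "ty": 3.5, "tz": 0, "rx": 0, "ry": 0, "rz": 0, "gripper": 0.1}
    - {"tx": -0.2, "ty": 3.5, "tz": 0, "rx": 0, "ry": 0, "rz": 0, "gripper": 0.1}
    - {"tx": -0.2, "ty": 3.5, "tz": 0, "rx": 0, "ry": 0, "rz": 0, "gripper": 0.1}
    - {"tx": -0.2, "ty": 3.5, "tz": 0, "rx": 0, "ry": 0, "rz": 0, "gripper": 0.1}
    - {"tx": -0.2, "ty": 3.5, "tz": 0, "rx": 0, "ry": 0, "rz": 0, "gripper": 0.1}
  squeeze: 30

```text
clock: 20.45
eef_pos: [554.3, 0.9, 258.4]
tcp_rot: [-3.141, -0.001, 2.893]
contact_force: [1.1, -0.9, 0.4]
opening: 0.702
```

Call:
move_arm:
  increments:
    - {"tx": -0.2, "ty": 3.5, "tz": 0, "rx": 0, "ry": 0, "rz": 0, "gripper": 0.1}
    - {"tx": -0.2, "ty": 3.5, "tz": 0, "rx": 0, "ry": 0, "rz": 0, "gripper": 0.1}
    - {"tx": -0.2, "ty": 3.5, "tz": 0, "rx": 0, "ry": 0, "rz": 0, "gripper": 0.1}
    - {"tx": -0.2, "ty": 3.5, "tz": 0, "rx": 0, "ry": 0, "rz": 0, "gripper": 0.1}
    - {"tx": -0.2, "ty": 3.5, "tz": 0, "rx": 0, "ry": 0, "rz": 0, "gripper": 0.1}
    - {"tx": -0.2, "ty": 3.5, "tz": 0, "rx": 0, "ry": 0, "rz": 0, "gripper": 0.1}
    - {"tx": -0.2, "ty": 3.5, "tz": 0, "rx": 0, "ry": 0, "rz": 0, "gripper": 0.1}
    - {"tx": 0, "ty": 2.8, "tz": 0, "rx": 0, "ry": 0, "rz": 0, "gripper": 0.1}
    - {"tx": 0, "ty": 0, "tz": 0, "rx": 0, "ry": 0, "rz": 0, "gripper": 0.1}
    - {"tx": 0, "ty": 0, "tz": 0, "rx": 0, "ry": 0, "rz": 0, "gripper": 0.1}
  squeeze: 30

```text
clock: 21.45
eef_pos: [634.6, 260.7, 257.9]
tcp_rot: [-3.14, -0.002, 2.894]
contact_force: [-0.6, -0.1, 0.0]
opening: 0.698
```

```bash
python3 - <<'E'
from h import *
go(633.5,263.5,46.5,165.75,3.5)
p,d=r.grab_frame("scene")
for x in r.place_of("cap","scene"):print("cap",onz("scene",*x["location"],r.sense()["eef_pos"][2]-30.5),x["confidence"])
E
```

```text
at [634.6 260.7 257.9] rpy deg [-1.7991e+02 -9.0000e-02  1.6583e+02] clock 21.45 open 0.698
turn [-0.09 -0.09  0.08]
shift [ 0.18  0.24 21.14] rows 7 each [0.025 0.035 3.02 ]
cap [629.  263.7 228.1] 0.62
cap [748.8 254.6 228.1] 0.51
```

Call:
move_arm:
  increments:
    - {"tx": 0.1, "ty": 0.2, "tz": 2, "rx": 0, "ry": 0, "rz": 0, "gripper": 0.1}
    - {"tx": 0, "ty": 0, "tz": 3, "rx": 0, "ry": 0, "rz": 0, "gripper": 0.1}
    - {"tx": 0, "ty": 0, "tz": 3, "rx": 0, "ry": 0, "rz": 0, "gripper": 0.1}
    - {"tx": 0, "ty": 0, "tz": 3, "rx": 0, "ry": 0, "rz": 0, "gripper": 0.1}
    - {"tx": 0, "ty": 0, "tz": 3, "rx": 0, "ry": 0, "rz": 0, "gripper": 0.1}
    - {"tx": 0, "ty": 0, "tz": 2.5, "rx": 0, "ry": 0, "rz": 0, "gripper": 0.1}
    - {"tx": 0, "ty": 0, "tz": 1.5, "rx": 0, "ry": 0, "rz": 0, "gripper": 0.1}
    - {"tx": 0, "ty": 0, "tz": 0, "rx": 0, "ry": 0, "rz": 0, "gripper": 0.1}
    - {"tx": 0, "ty": 0, "tz": 0, "rx": 0, "ry": 0, "rz": 0, "gripper": 0.1}
  squeeze: 30

```text
clock: 22.45
eef_pos: [635.2, 262.5, 80.1]
tcp_rot: [3.141, 0.001, 2.893]
contact_force: [0.0, 0.2, 0.6]
opening: 0.704
```

```bash
python3 - <<'E'
from h import *
s=r.sense();print(s["eef_pos"],s["contact_force"])
p,d=r.grab_frame("scene");cv2.imwrite("pics/h.png",cv2.resize(p[240:400,290:490,::-1],(600,480)))
go(633.5,263.5,46.5,165.75,3.5)
E
```

```text
[635.24684177 262.46883787  80.12699137] [0.00859192 0.18103855 0.55074261]
at [635.7 262.8  80.8] rpy deg [1.7994e+02 9.0000e-02 1.6574e+02] clock 22.5 open 0.699
turn [ 0.06  0.09 -0.01]
shift [0.23 0.01 3.43] rows 1 each [0.23  0.014 3.427]
```

View pics/h.png

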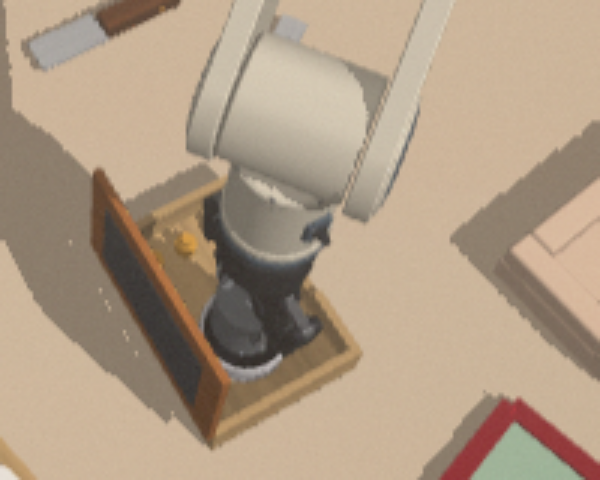

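Call:
move_arm:
  increments:
    - {"tx": 0.2, "ty": 0, "tz": 0.8, "rx": 0, "ry": 0, "rz": 0, "gripper": 0.1}
    - {"tx": 0, "ty": 0, "tz": 0.7, "rx": 0, "ry": 0, "rz": 0, "gripper": 0.1}
    - {"tx": 0, "ty": 0, "tz": 0.6, "rx": 0, "ry": 0, "rz": 0, "gripper": 0.1}
    - {"tx": 0, "ty": 0, "tz": 0.5, "rx": 0, "ry": 0, "rz": 0, "gripper": 0.1}
    - {"tx": 0, "ty": 0, "tz": 0.3, "rx": 0, "ry": 0, "rz": 0, "gripper": 0.1}
    - {"tx": 0, "ty": 0, "tz": 0.2, "rx": 0, "ry": 0, "rz": 0, "gripper": 0.1}
    - {"tx": 0, "ty": 0, "tz": 0, "rx": 0, "ry": 0, "rz": 0, "gripper": 0.1}
  squeeze: 30

```text
clock: 23.2
eef_pos: [632.7, 263.3, 47.9]
tcp_rot: [-3.141, -0.0, 2.893]
contact_force: [-0.1, -0.3, -0.9]
opening: 0.704
```

Call:
move_arm:
  increments:
    - {"tx": 0, "ty": 0, "tz": 0.1, "rx": 0, "ry": 0, "rz": 0, "gripper": 0.1}
    - {"tx": 0, "ty": 0, "tz": 0.05, "rx": 0, "ry": 0, "rz": 0, "gripper": 0.1}
    - {"tx": 0, "ty": 0, "tz": 0, "rx": 0, "ry": 0, "rz": 0, "gripper": 0.1}
  squeeze: 30

```text
clock: 23.5
eef_pos: [632.8, 263.3, 46.9]
tcp_rot: [3.142, 0.0, 2.893]
contact_force: [-0.1, 0.2, 0.1]
opening: 0.704
```

Call:
move_arm:
  increments:
    - {"tx": 0, "ty": 0, "tz": 0.06, "rx": 0, "ry": 0, "rz": 0, "gripper": 0.1}
    - {"tx": 0, "ty": 0, "tz": 0.06, "rx": 0, "ry": 0, "rz": 0, "gripper": 0.1}
    - {"tx": 0, "ty": 0, "tz": 0, "rx": 0, "ry": 0, "rz": 0, "gripper": 0.1}
  squeeze: 30

```text
clock: 23.8
eef_pos: [633.0, 263.3, 46.6]
tcp_rot: [3.141, 0.0, 2.893]
contact_force: [-2.9, -1.8, 7.1]
opening: 0.701
```

Call:
move_arm:
  increments:
    - {"tx": 0, "ty": 0, "tz": 0, "rx": 0, "ry": 0, "rz": 0, "gripper": 0.42}
    - {"tx": 0, "ty": 0, "tz": 0, "rx": 0, "ry": 0, "rz": 0, "gripper": 0.5}
    - {"tx": 0, "ty": 0, "tz": 0, "rx": 0, "ry": 0, "rz": 0, "gripper": 0.65}
    - {"tx": 0, "ty": 0, "tz": 0, "rx": 0, "ry": 0, "rz": 0, "gripper": 0.8}
    - {"tx": 0, "ty": 0, "tz": 0, "rx": 0, "ry": 0, "rz": 0, "gripper": 0.8}
    - {"tx": 0, "ty": 0, "tz": -1, "rx": 0, "ry": 0, "rz": 0, "gripper": 0.8}
    - {"tx": 0, "ty": 0, "tz": -2, "rx": 0, "ry": 0, "rz": 0, "gripper": 0.8}
    - {"tx": 0, "ty": 0, "tz": -3, "rx": 0, "ry": 0, "rz": 0, "gripper": 0.8}
    - {"tx": 0, "ty": 0, "tz": -4, "rx": 0, "ry": 0, "rz": 0, "gripper": 0.8}
    - {"tx": 0, "ty": 0, "tz": -4, "rx": 0, "ry": 0, "rz": 0, "gripper": 0.8}
    - {"tx": 0, "ty": 0, "tz": -4, "rx": 0, "ry": 0, "rz": 0, "gripper": 0.8}
    - {"tx": 0, "ty": 0, "tz": -3, "rx": 0, "ry": 0, "rz": 0, "gripper": 0.8}
  squeeze: 30

```text
clock: 25.0
eef_pos: [633.3, 263.5, 259.5]
tcp_rot: [3.14, 0.003, 2.893]
contact_force: [0.4, -0.2, 0.5]
opening: 0.898
```

Call:
move_arm:
  increments:
    - {"tx": 4, "ty": 0, "tz": 0, "rx": 0, "ry": 0, "rz": 0, "gripper": 0.8}
    - {"tx": 4, "ty": 0, "tz": 0, "rx": 0, "ry": 0, "rz": 0, "gripper": 0.8}
    - {"tx": 4, "ty": 0, "tz": 0, "rx": 0, "ry": 0, "rz": 0, "gripper": 0.8}
    - {"tx": 4, "ty": 0, "tz": 0, "rx": 0, "ry": 0, "rz": 0, "gripper": 0.8}
    - {"tx": 4, "ty": 0, "tz": 0, "rx": 0, "ry": 0, "rz": 0, "gripper": 0.8}
    - {"tx": 0, "ty": 0, "tz": 0, "rx": 0, "ry": 0, "rz": 0, "gripper": 0.8}
  squeeze: 30

```text
clock: 25.6
eef_pos: [434.9, 312.9, 256.3]
tcp_rot: [-3.141, -0.001, 2.895]
contact_force: [0.2, -0.2, 0.7]
opening: 0.899
```

```bash
python3 - <<'E'
from h import *
p,d,Q=cover();cv2.imwrite("pics/i.png",cv2.resize(p[130:430,160:560,::-1],(800,600)))
k=(d>0)&(np.hypot(Q[...,0]+2.8,Q[...,1]-29)<40)&(Q[...,2]>65);T=Q[k];print("cap top",T.mean(0).round(1),np.percentile(T[:,2],[5,50,95]).round(1),"slope",np.linalg.lstsq(np.c_[T[:,:2],np.ones(len(T))],T[:,2],rcond=None)[0].round(3))
for q in("can","bottle","jar"):
    for x in r.place_of(q,"scene")[:1]:print(q,onz("scene",*x["location"],0),x["confidence"])
print(r.sense()["clock"])
E
```

```text
cover 0.68 1321 normal [1.    0.002 0.026] angle 1.544 zmax 194.6
cap top [-1.9 30.1 75.9] [71.  76.1 80. ] slope [-1.4000e-02 -2.4000e-02  7.6649e+01]
can [ 466.2 -281.5    0. ] 0.97
bottle [ 632.9 -313.     0. ] 0.88
jar [ 652.6 -179.6    0. ] 0.83
25.85
```

View pics/i.png

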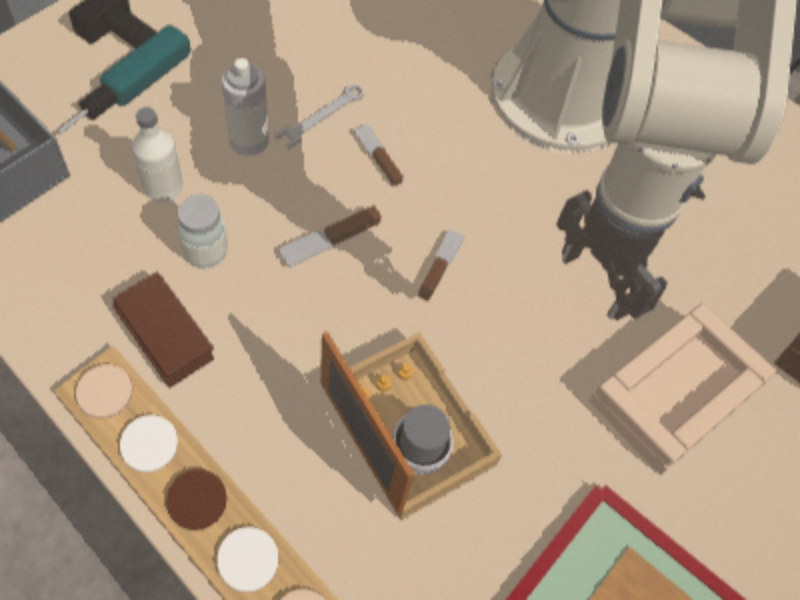

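The cap's top is level at 76 mm (16 mm floor + 60 mm cap) and within about 1 mm of the holder's centre. The cover is upright, the can is standing, the scraper is back on the bench and the arm is clear.

```bash
python3 -c "
from rig import r
print(r.sign_off())"
```

```text
the job is handed in; nothing more can be done
None
```

The job is done and handed in at about 26 s on the robot's clock. I levered the cover up with the 165 mm scraper's blade and laid the scraper back at its old place. I then lifted the cap straight off the can, set it in the round holder and moved the arm clear.

**Last checks, before handing in:**
- **Cover:** it stands at about 1.54–1.56 rad.
- **Cap:** its top is level at 76 mm (expected 16 + 60 mm), and it sits about 1 mm from the measured holder centre.
- **Can, bottle and jar:** all are standing, and the picture shows no shift. The can and the scraper were set down or left within a few mm of where they started. The network's single-view positions for the can, bottle and jar differ from my first measurements by about 5 to 10 mm, which I put down to network error.
- **Forces:** the highest tool reading at the end of any move was about 10 N. I did not record peaks during the moves.

**What disagreed:** the case's position differed by about 3 mm between my first outline and the later ring fit, so I used the ring fit. My first two move calls were rejected as "invalid input" and moved nothing.

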